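# Set out three blue jars and their pattern tile for the painter

## Task

Set the painter's bench: gently stand each blue jar upright and centred on the white round bat of its own size (small on small, medium on medium, large on large), and take the pattern tile out of its block and lean it on the bench against the middle of the front of the low rest board, square to it, painted face towards the robot and tilted back about 15 degrees from upright. Knock nothing over, and leave the two dark green jars where they are.

Things in the scene. Friction and masses are not known exactly. Their poses are not given: they have to be found in the camera images.
- small_jar: small unpainted jar: blue tapered body and shoulder, pink neck, 80 mm tall, loose, upright at the start, about 120 g. Flat foot 34 mm across, widening to 52 mm at 38 mm height, then a shoulder sloping in to the upright round neck, 28 mm across, from 48 mm up to the flat top at 80 mm: grip the neck. Rigid. Origin: centre of its underside; z up its axis. Its yaw has no meaning
- medium_jar: medium unpainted jar: blue tapered body and shoulder, pink neck, 100 mm tall, loose, upright at the start, about 200 g. Flat foot 44 mm across, widening to 64 mm at 54 mm height, then a shoulder sloping in to the upright round neck, 34 mm across, from 68 mm up to the flat top at 100 mm: grip the neck. Rigid. Origin: centre of its underside; z up its axis. Its yaw has no meaning
- large_jar: large unpainted jar: blue tapered body and shoulder, pink neck, 120 mm tall, loose, upright at the start, about 320 g. Flat foot 54 mm across, widening to 76 mm at 70 mm height, then a shoulder sloping in to the upright round neck, 40 mm across, from 88 mm up to the flat top at 120 mm: grip the neck. Rigid. Origin: centre of its underside; z up its axis. Its yaw has no meaning
- small_bat: small bat: off-white flat round plaster disc, 60 mm across, 6 mm thick, fixed to the bench. Origin: centre of its underside, on the bench; z up; its yaw has no meaning
- medium_bat: medium bat: off-white flat round plaster disc, 80 mm across, 6 mm thick, fixed to the bench. Origin: centre of its underside, on the bench; z up; its yaw has no meaning
- large_bat: large bat: off-white flat round plaster disc, 100 mm across, 6 mm thick, fixed to the bench. Origin: centre of its underside, on the bench; z up; its yaw has no meaning
- pattern_tile: loose white tile, red-flowered sprig and blue bars painted on its -x face; 10 mm thick (x), 80 wide (y), 110 tall (z), about 170 g. Starts upright in the slot of a fixed dark wood block (49 mm along x, 110 along y, 24 tall; slot 13 wide, open-ended, floor 4 above the bench), painted face to the robot within 25 degrees. Origin: centre of its bottom; z up to its top edge
- rest_board: rest board: low upright board of dark wood, 160 mm long (y), 20 mm thick (x), 50 mm tall, fixed to the bench, with two feet behind it (+x). Its front face (-x, 10 mm from the origin) looks towards the robot within about 15 degrees. Origin: centre of its underside, on the bench; z up
- green_jar_1: finished jar to be left alone: dark green with a cream band, gilt lid and green knob, 98 mm tall, 62 mm across at the widest, loose, 300 g, upright. Origin: centre of its underside; z up
- green_jar_2: finished jar to be left alone: dark green with a cream band, gilt lid and green knob, 98 mm tall, 62 mm across at the widest, loose, 300 g, upright. Origin: centre of its underside; z up
Things that resemble listed ones, but are neither listed nor needed, are in the scene too. Leave any red look-alike of the small_jar alone.

How it is judged:
At the end, for the whole second after the job is handed in: Each blue jar upright on the bat of its size, centred within 12 mm; tile on the bench leaning back on the rest board, painted face out, 0.09 to 0.5 rad from upright, within 30 mm of its middle and 0.2 rad of square; all released and at rest; green jars upright, moved under 20 mm (horizontal distance between small_jar and small_bat below 0.012 m and z of small_jar in the frame of small_bat between 0.003 and 0.009 m and angle between each of small_jar, medium_jar, large_jar's own z axis and vertical below 0.08 rad and horizontal distance between medium_jar and medium_bat below 0.012 m and z of medium_jar in the frame of medium_bat between 0.003 and 0.009 m and horizontal distance between large_jar and large_bat below 0.012 m and z of large_jar in the frame of large_bat between 0.003 and 0.009 m and angle between pattern_tile's own z axis and vertical between 0.09 and 0.5 rad and x of pattern_tile in the frame of rest_board between -0.07 and -0.012 m and y of pattern_tile in the frame of rest_board between -0.03 and 0.03 m and height (world z) of pattern_tile below 0.012 m and angle between the y axis of pattern_tile and the y axis of rest_board, either way round below 0.2 rad and x of rest_board in the frame of pattern_tile above 0 m and contact force between pattern_tile and rest_board above 0.05 N and linear speed of each of small_jar, medium_jar, large_jar, pattern_tile below 0.01 m/s and angular speed of each of small_jar, medium_jar, large_jar, pattern_tile below 0.1 rad/s and distance of each of green_jar_1, green_jar_2 from where it was at the start of the episode below 0.02 m and angle between each of green_jar_1, green_jar_2's own z axis and vertical below 0.1 rad); the robot touches nothing.
It fails at once if a jar or the tile is knocked over (tilted more than 0.8 rad) (angle between any of small_jar, medium_jar, large_jar, pattern_tile, green_jar_1, green_jar_2's own z axis and vertical above 0.8 rad).
It fails at once if a jar is dropped or slammed onto a bat (0.5 m/s or more just above it) ((horizontal distance between small_jar and small_bat below 0.05 m and z of small_jar in the frame of small_bat below 0.02 m and linear speed of small_jar above 0.5 m/s) or (horizontal distance between small_jar and medium_bat below 0.05 m and z of small_jar in the frame of medium_bat below 0.02 m and linear speed of small_jar above 0.5 m/s) or (horizontal distance between small_jar and large_bat below 0.05 m and z of small_jar in the frame of large_bat below 0.02 m and linear speed of small_jar above 0.5 m/s) or (horizontal distance between medium_jar and small_bat below 0.05 m and z of medium_jar in the frame of small_bat below 0.02 m and linear speed of medium_jar above 0.5 m/s) or (horizontal distance between medium_jar and medium_bat below 0.05 m and z of medium_jar in the frame of medium_bat below 0.02 m and linear speed of medium_jar above 0.5 m/s) or (horizontal distance between medium_jar and large_bat below 0.05 m and z of medium_jar in the frame of large_bat below 0.02 m and linear speed of medium_jar above 0.5 m/s) or (horizontal distance between large_jar and small_bat below 0.05 m and z of large_jar in the frame of small_bat below 0.02 m and linear speed of large_jar above 0.5 m/s) or (horizontal distance between large_jar and medium_bat below 0.05 m and z of large_jar in the frame of medium_bat below 0.02 m and linear speed of large_jar above 0.5 m/s) or (horizontal distance between large_jar and large_bat below 0.05 m and z of large_jar in the frame of large_bat below 0.02 m and linear speed of large_jar above 0.5 m/s)).
It fails at once if a green jar is moved more than 20 mm (distance of any of green_jar_1, green_jar_2 from where it was at the start of the episode above 0.02 m).
It also fails if it takes over 112 s, if anything falls off the work surface, if the arm or the gripper's body presses on something with over 40 N, if the wrist force passes 120 N, or if a joint passes its speed limit or range.

## Robot

A 7-joint arm with a two-finger parallel gripper is mounted at the origin on the work surface. World frame = base frame: x ahead of the robot, y to its left, z up, the work surface at z = 0. Lengths are in m, angles in rad, forces in N, time in s.
With the tool pointing down it reaches from about 0.4 to 0.875 m from the base axis. Payload 19.3 kg.
Tool frame: the origin (TCP) lies between the finger pads; the fingertips stand bot.tcp_to_tips ahead of it and the grasp point (between the pads) is the TCP (bot.tcp_to_tips is the distance from the TCP to the fingertips, in m); z points along the fingers, y is the line along which they close (so a half turn about z gives the same grasp; the last joint's range is limited). The gripper opens to 85 mm and grips with 20 to 120 N. Pads are 22 mm wide; open, the fingers measure 114 mm over their backs; the gripper's body (76 mm by 85 mm) begins 54 mm behind the grasp point. The pads swing forward as they close: fully open they stand 13 mm farther back than shut.
Start: joints at [-1.404, 0.521, -0.036, 1.599, 0.021, 1.021, -0.113], TCP at [0.147, 0.608, 0.25] pointing down, gripper open.
Joint ranges: [-2.91, 2.91], [-0.3, 2.13], [-1.5, 1.42], [0.17, 2.43], [-1.26, 4.41], [0.16, 1.93], [-2.52, 2.52]. Speed limits (rad/s): [1.89, 1.89, 2.39, 2.39, 3.01, 3.01, 3.01].

## Interface

Orientations are given as [roll, pitch, yaw] about the fixed x, y, z axes, in that order (R = Rz(yaw) Ry(pitch) Rx(roll)).
In Python, from workcell import telemetry, grab_frame, bot gives the robot as it stands. The module is installed in compiled form; this text tells all that it offers.
- The arm moves only by the shell command python3 -m crank 'ROWS' [FORCE]. ROWS is text: rows parted by semicolons, each of 7 numbers parted by spaces: the finger opening in m, from 0 to 0.0854, then the shift along the tool's x, y, z in m, then the turn, a rotation vector about the tool's x, y, z in degrees. A call has exactly 8 rows; each row shifts and turns the commanded pose from where the row before left it, along the tool's axes as they then stand; what a row does not reach is not made up. A row lasts 1/12 s, in which the tool goes at most 41.7 mm and 7.16 degrees, less where a joint would pass 70% of its speed; a pose out of reach is approached as far as the arm can. A call with a gripper value outside its range is refused whole. The fingers move at their own pace and stop on an object; FORCE is the grip in N (left out, the last holds). Time passes only in rows, so rows that do not move let the fingers close, or fill a call up. It gives the time, the measured TCP pose, the force, the opening and the grip force at its end, in the units of the state.
- telemetry.observe(): the state, without advancing time (a new reading comes with each control period).
- grab_frame(name): name is "scene" or "top"; returns a dict with "pixels" (480x640x3 uint8, red, green, blue), "depth" (480x640 float32, m along the optical axis (not along the pixel's ray), 0 where there is no reading), "vertical_fov" (degrees; the focal length in pixels is half the picture's height over the tangent of half this angle, whatever the lens; pixels are square), "cx", "cy" (the principal point, pixels), "distortion" ([k1, k2, p1, p2, k3] as OpenCV has them; the pictures are not rectified), "R" (3x3) and "t" (3): a world point X has camera coordinates R X + t. Camera axes: x right, y down, z forward; pixel columns grow to the right and rows downward; lengths in m; the calibration is good to about 2 mm. A picture is of the moment at which its call begins.
- bot.job_done(): hands the job in; it is judged then, once.
The state is a dict: "clock": time; "qpos": joint angles; "qd": joint speeds; "joint_efforts": joint torques, N m; "position": TCP position; "tool_rot": TCP orientation; "force": force on the tool from outside, world axes, zero at the start; "moment": the same for the moment, N m; "grip_width": finger opening in m; "finger_force": force on a finger pad.
Only numpy, scipy, OpenCV 4.12 (cv2) and the standard library are available. Lean on these libraries where they do the work, as an engineer would, in place of code of your own. Each camera call takes 0.05 s, during which the arm holds its last target. There are 200 camera calls.

## Working session

There is one attempt and no reset: what is moved stays moved. The work goes in short steps, Python scripts to look and compute and a shell command to move; the robot and the scene stay as the last step left them, time stands still between calls to the robot, and variables do not carry over. Pictures are saved under pics/ and viewed, at most 14 in all, crops included, and the job is handed in when it is done.

```bash
mkdir -p pics; cat > h.py <<'E'
import numpy as np, cv2
from workcell import telemetry, grab_frame, bot
def K(f):
    h=f["pixels"].shape[0]; fl=h/2/np.tan(np.radians(f["vertical_fov"])/2)
    return np.array([[fl,0,f["cx"]],[0,fl,f["cy"]],[0,0,1.]])
def cloud(f):
    H,W=f["depth"].shape; u,v=np.meshgrid(np.arange(W),np.arange(H))
    p=np.stack([u,v],-1).reshape(-1,1,2).astype(np.float64)
    n=cv2.undistortPoints(p,K(f),np.array(f["distortion"])).reshape(H,W,2)
    d=f["depth"]; c=np.dstack([n*d[...,None],d])
    X=(c-np.array(f["t"]))@np.array(f["R"]); X[d==0]=np.nan
    return X
def save(f,n): cv2.imwrite("pics/"+n+".png",f["pixels"][...,::-1])
E
python3 - <<'E'
from h import *
import pickle
for n in("scene","top"):
    f=grab_frame(n); save(f,n+"0"); pickle.dump(f,open(n+"0.pkl","wb"))
    print(n,-np.array(f["R"]).T@f["t"],np.array(f["R"])[2])
s=telemetry.observe(); print(s, bot.tcp_to_tips)
E
```

```text
scene [1.05246826 0.81400735 0.83835105] [-0.41474943 -0.644542   -0.64229941]
top [ 0.27414529 -0.00165729  1.12387486] [ 0.21227593 -0.00478575 -0.97719805]
{'clock': 0.1, 'qpos': array([-1.40419136,  0.52197404, -0.0363559 ,  1.59992924,  0.02119847,
        1.02112594, -0.11272454]), 'qd': array([ 0.00150754, -0.00189947,  0.00130964, -0.00150199,  0.00056083,
       -0.00054621, -0.00082861]), 'joint_efforts': array([ 3.95336567e-03, -9.28481841e+01,  1.98420346e+00, -3.70526040e+01,
        1.81462057e-02,  5.41003305e-03,  2.10921661e-05]), 'position': array([0.1465728 , 0.60727858, 0.24977852]), 'tool_rot': array([-3.14054252e+00,  5.85787719e-05,  2.90487568e+00]), 'force': array([ 0.67461694,  0.12931584, -0.65277419]), 'moment': array([-0.02772313,  0.0270227 ,  0.022501  ]), 'finger_force': 0.0, 'grip_width': 0.08534363539239725} 0.019
```

View pics/scene0.png

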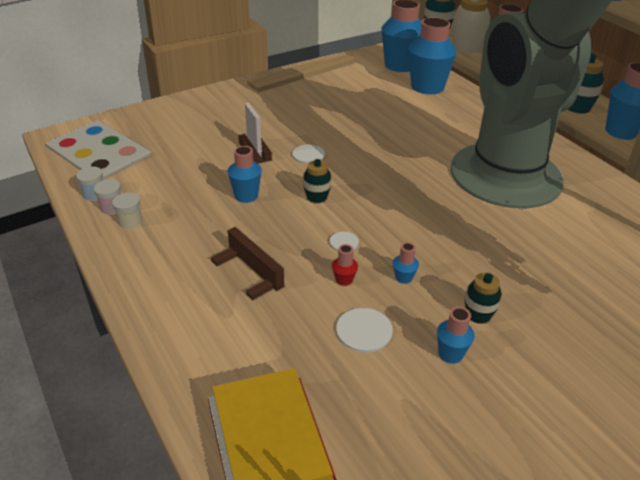

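View pics/top0.png

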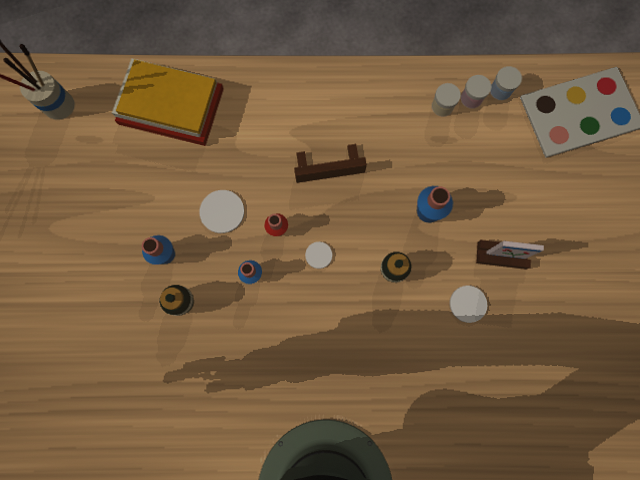

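Top view: large bat (222,211), small bat (319,255), medium bat (469,303), medium jar (158,250), small jar (249,271), large jar (435,203), red decoy (276,224), green jars (176,299) and (397,266), tile in block (510,250), rest board (330,170). Now I'll measure these.

```bash
cat > m.py <<'E'
from h import *
import pickle
f=pickle.load(open("top0.pkl","rb")); X=cloud(f); g=pickle.load(open("scene0.pkl","rb")); Y=cloud(g)
Z=X[...,2]
print("bench z",np.nanmedian(Z[330:340,100:200]),np.nanmedian(Z[150:160,440:520]))
def blob(u,v,r,lo,hi,C=X,pr=1):
    m=np.zeros(C.shape[:2],bool); m[v-r:v+r,u-r:u+r]=1
    z=C[...,2]; m&=(z>lo)&(z<hi)
    P=C[m]; c,rad=cv2.minEnclosingCircle(P[:,:2].astype(np.float32))
    return len(P),np.round(P.mean(0),4),np.round(c,4),round(rad,4)
for n,u,v,h in[("S",249,271,.08),("M",158,250,.1),("L",435,203,.12),("red",276,224,.08),("g1",176,299,.098),("g2",397,266,.098)]:
    print(n,blob(u,v,22,h-.006,h+.006), blob(u,v,22,.02,.15))
for n,u,v,r in[("sb",319,255,18),("mb",469,303,24),("lb",222,211,27)]:
    m=np.zeros(Z.shape,np.uint8); m[v-r:v+r,u-r:u+r]=1
    px=f["pixels"].astype(int); w=(px.min(-1)>90)&((px.max(-1)-px.min(-1))<45)&(m>0)
    P=X[w]; c,rad=cv2.minEnclosingCircle(P[:,:2].astype(np.float32)); print(n,w.sum(),np.nanmean(P,0).round(4),np.round(c,4),round(rad,4))
def rect(u0,u1,v0,v1,lo,hi,C=X):
    S=C[v0:v1,u0:u1].reshape(-1,3); S=S[(S[:,2]>lo)&(S[:,2]<hi)]
    print(len(S),S.mean(0).round(4),cv2.minAreaRect(S[:,:2].astype(np.float32)))
print("board top");rect(285,375,135,190,.044,.056)
print("tile top");rect(470,550,230,275,.100,.13)
print("tile all");rect(470,550,230,275,.04,.13)
print("block top");rect(470,550,230,275,.02,.028)
print("scene: tile/board/block");rect(240,270,95,165,.105,.13,Y);rect(205,290,225,300,.044,.056,Y);rect(235,280,130,170,.02,.028,Y)
E
python3 m.py
```

```text
bench z -0.0003657807355105253 -0.0008089906842998122
S (152, array([0.4396, 0.1601, 0.0797]), array([0.4398, 0.1603]), 0.0143) (462, array([0.4366, 0.158 , 0.0554]), array([0.4389, 0.1605]), 0.0268)
M (246, array([0.4845, 0.3536, 0.0998]), array([0.4845, 0.3553]), 0.0189) (785, array([0.4806, 0.3473, 0.0728]), array([0.4851, 0.3566]), 0.0336)
L (322, array([ 0.5825, -0.2355,  0.1195]), array([ 0.5832, -0.2361]), 0.0212) (1045, array([ 0.5753, -0.2297,  0.0896]), array([ 0.5833, -0.2355]), 0.0389)
red (143, array([0.5428, 0.1059, 0.0797]), array([0.5433, 0.1065]), 0.0146) (423, array([0.5391, 0.1042, 0.0563]), array([0.5437, 0.1063]), 0.0258)
g1 (58, array([0.3787, 0.3095, 0.0972]), array([0.3769, 0.3095]), 0.0078) (829, array([0.3758, 0.3013, 0.0735]), array([0.3785, 0.3082]), 0.032)
g2 (52, array([ 0.4477, -0.1503,  0.0979]), array([ 0.4479, -0.1503]), 0.0078) (729, array([ 0.4436, -0.1467,  0.0753]), array([ 0.4481, -0.1502]), 0.0318)
sb 576 [0.4814 0.0139 0.0053] [0.482  0.0134] 0.0307
mb 1080 [ 0.3736 -0.3114  0.0049] [ 0.3755 -0.3115] 0.0418
lb 1517 [0.5824 0.2326 0.0055] [0.58
[... 346 characters left out ...]
 0.0909] ((0.4791466295719147, -0.3976469039916992), (0.08213425427675247, 0.014193092472851276), 82.67610931396484)
block top
560 [ 0.4731 -0.3828  0.0233] ((0.4802720844745636, -0.39298683404922485), (0.11090655624866486, 0.0519053116440773), 82.93618774414062)
scene: tile/board/block
293 [ 0.5425 -0.2891  0.1146] ((0.5217603445053101, -0.3198266625404358), (0.25262826681137085, 0.03647933155298233), 60.88125228881836)
642 [ 0.6725 -0.0082  0.0484] ((0.672906219959259, -0.013202615082263947), (0.024083398282527924, 0.16312354803085327), 7.4609222412109375)
278 [ 0.4831 -0.3835  0.0233] ((0.47868257761001587, -0.3917304575443268), (0.1213185116648674, 0.05257853493094444), 82.3570785522461)
```

```bash
cat > plan.py <<'E'
# usage: plan.py x y z yaw n [tilt_deg]; prints the row that, n times, reaches the target
import sys; from h import *
from scipy.spatial.transform import Rotation as R
from scipy.linalg import logm, expm
a=[float(v) for v in sys.argv[1:]]; n=int(a[4]); tilt=a[5] if len(a)>5 else 0
s=telemetry.observe()
def T(p,r): M=np.eye(4); M[:3,:3]=r.as_matrix(); M[:3,3]=p; return M
A=T(s["position"],R.from_euler("xyz",s["tool_rot"]))
# tilt: about the tool's own x axis (lower tip goes towards robot when yaw~90)
B=T(a[:3],R.from_euler("xyz",[180,0,a[3]],degrees=True)*R.from_rotvec([tilt,0,0],degrees=True))
D=np.linalg.inv(A)@B; S=np.real(expm(logm(D)/n))
print("clock",round(s["clock"],2),"pos",s["position"].round(4),"rpy",np.degrees(s["tool_rot"]).round(1),"grip",round(s["grip_width"],4),"ff",round(s["finger_force"],1))
print("row:",(S[:3,3]).round(5),R.from_matrix(S[:3,:3]).as_rotvec(degrees=True).round(3), "toolz",B[:3,2].round(3))
E
python3 plan.py 0.485 0.355 0.25 90 16
```

```text
clock 0.1 pos [0.1466 0.6073 0.2498] rpy [-179.9    0.   166.4] grip 0.0853 ff 0.0
row: [-2.774e-02  6.250e-03 -1.000e-05] [-3.000e-03  3.000e-03  4.777e+00] toolz [ 0. -0. -1.]
```

```bash
r="0"; 
python3 -m crank '.085 -.0277 .00625 0 0 0 4.78;.085 -.0277 .00625 0 0 0 4.78;.085 -.0277 .00625 0 0 0 4.78;.085 -.0277 .00625 0 0 0 4.78;.085 -.0277 .00625 0 0 0 4.78;.085 -.0277 .00625 0 0 0 4.78;.085 -.0277 .00625 0 0 0 4.78;.085 -.0277 .00625 0 0 0 4.78' 30
python3 -m crank '.085 -.0277 .00625 0 0 0 4.78;.085 -.0277 .00625 0 0 0 4.78;.085 -.0277 .00625 0 0 0 4.78;.085 -.0277 .00625 0 0 0 4.78;.085 -.0277 .00625 0 0 0 4.78;.085 -.0277 .00625 0 0 0 4.78;.085 -.0277 .00625 0 0 0 4.78;.085 -.0277 .00625 0 0 0 4.78'
python3 plan.py 0.4848 0.355 0.087 90 7
```

```text
clock: 0.77
position: [0.3604, 0.5394, 0.2499]
tool_rot: [-3.141, 0.0, 2.233]
force: [0.6, 0.3, -0.7]
grip_width: 0.0853
finger_force: 0.0
clock: 1.43
position: [0.4851, 0.3542, 0.25]
tool_rot: [-3.141, 0.0, 1.566]
force: [-0.1, 1.1, 0.0]
grip_width: 0.0844
finger_force: 0.0
clock 1.43 pos [0.4851 0.3542 0.25  ] rpy [-180.     0.    89.7] grip 0.0844 ff 0.0
row: [ 1.200e-04 -4.000e-05  2.328e-02] [-0.002  0.003 -0.043] toolz [ 0. -0. -1.]
```

```bash
python3 -m crank '.085 .0008 0 .025 0 0 0;.085 0 0 .025 0 0 0;.085 0 0 .025 0 0 0;.085 0 0 .025 0 0 0;.085 0 0 .025 0 0 0;.085 0 0 .02 0 0 0;.085 0 0 .012 0 0 0;.085 0 0 .006 0 0 0' 40
python3 -m crank '.02 0 0 0 0 0 0;.02 0 0 0 0 0 0;.02 0 0 0 0 0 0;.02 0 0 0 0 0 0;.02 0 0 0 0 0 0;.02 0 0 0 0 0 0;.02 0 0 0 0 0 0;.02 0 0 0 0 0 0'
python3 plan.py .375 -.3115 .25 90 20
```

```text
clock: 2.1
position: [0.4839, 0.3559, 0.0856]
tool_rot: [-3.14, 0.002, 1.57]
force: [0.5, 0.5, 0.3]
grip_width: 0.0852
finger_force: 0.0
clock: 2.77
position: [0.485, 0.3568, 0.0885]
tool_rot: [3.14, -0.001, 1.57]
force: [0.4, -2.1, 7.5]
grip_width: 0.0325
finger_force: 39.2
clock 2.77 pos [0.485  0.3568 0.0885] rpy [ 1.799e+02 -1.000e-01  8.990e+01] grip 0.0325 ff 39.2
row: [-0.03341 -0.00548 -0.0081 ] [ 0.003 -0.003 -0.003] toolz [ 0. -0. -1.]
```

```bash
python3 -m crank '.02 0 0 -.01 0 0 0;.02 0 0 -.02 0 0 0;.02 0 0 -.025 0 0 0;.02 0 0 -.03 0 0 0;.02 0 0 -.03 0 0 0;.02 0 0 -.03 0 0 0;.02 0 0 -.015 0 0 0;.02 0 0 0 0 0 0'
python3 - <<'E'
from h import *
f=grab_frame("top"); X=cloud(f); save(f,"top1")
s=telemetry.observe(); print(s["position"],s["tool_rot"],s["grip_width"],s["force"])
g=grab_frame("scene"); im=g["pixels"]; 
p=cv2.projectPoints(np.array([s["position"]]),cv2.Rodrigues(np.array(g["R"]))[0],np.array(g["t"]),K(g),np.array(g["distortion"]))[0].ravel(); print(p)
u,v=int(p[0]),int(p[1]); c=im[max(v-100,0):v+150,max(u-120,0):u+120]
cv2.imwrite("pics/grip1.png",cv2.resize(c,None,fx=2.2,fy=2.2)[...,::-1])
# blue body points
Y=cloud(g); q=im.astype(int); b=(q[...,2]>q[...,0]+40)&(Y[...,2]>.1)&(Y[...,0]>.35)&(Y[...,0]<.6)
P=Y[b]; print(len(P),P.min(0),P.max(0))
np.save("b.npy",P)
E
```

```text
clock: 3.43
position: [0.4857, 0.357, 0.2518]
tool_rot: [3.137, -0.004, 1.57]
force: [-0.7, 0.0, -1.9]
grip_width: 0.033
finger_force: 40.2
[0.48497001 0.35675931 0.24954036] [ 3.13928261e+00 -2.49027522e-03  1.56985364e+00] 0.03306187765453931 [ 0.89876476 -0.08359844 -2.01837305]
[477.64484376 245.07207474]
1211 [0.45662448 0.32699896 0.16026115] [0.51755574 0.38576678 0.23079105]
```

View pics/grip1.png

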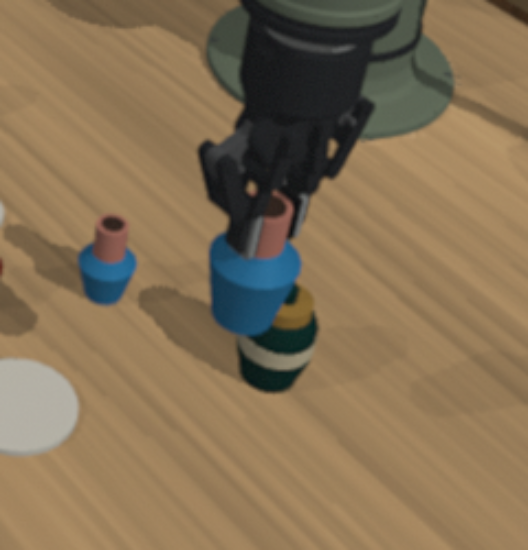

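```bash
cat > jar.py <<'E'
# fits pose of the held/standing jar: jar.py size x y zbase ; prints base centre & axis
import sys; from h import *
from scipy.optimize import least_squares
PR={"M":([0,.054,.068,.1],[.022,.032,.017,.017]),"S":([0,.038,.048,.08],[.017,.026,.014,.014]),"L":([0,.07,.088,.12],[.027,.038,.02,.02])}
def fit(size,x,y,z):
    hs,rs=PR[size]; P=[]
    for n in("scene","top"):
        f=grab_frame(n); Y=cloud(f); q=f["pixels"].astype(int)
        b=((q[...,2]>q[...,0]+30))&(np.hypot(Y[...,0]-x,Y[...,1]-y)<.07)&(Y[...,2]>z-.03)&(Y[...,2]<z+.15)
        P.append(Y[b])
    P=np.vstack(P)
    def res(p):
        a=np.array([p[3],p[4],1]); a/=np.linalg.norm(a); d=P-p[:3]; h=d@a; r=np.linalg.norm(d-h[:,None]*a,axis=1)
        return (r-np.interp(h,hs,rs))*1e3
    o=least_squares(res,[x,y,z,0,0],x_scale=[.01,.01,.01,.1,.1],loss="soft_l1")
    print(size,len(P),"base",o.x[:3].round(4),"lean(deg) x,y",np.degrees(o.x[3:]).round(2),"rms mm",np.sqrt(np.mean(res(o.x)**2)).round(2))
    s=telemetry.observe(); print("clock",round(s["clock"],2),"tcp",s["position"].round(4),"rpy",np.degrees(s["tool_rot"]).round(2),"base-tcp",(o.x[:3]-s["position"]).round(4))
if __name__=="__main__": fit(sys.argv[1],*map(float,sys.argv[2:5]))
E
python3 jar.py M .485 .357 .16
```

```text
M 1635 base [0.483  0.3535 0.1584] lean(deg) x,y [ 0.6  -0.01] rms mm 1.93
clock 3.63 tcp [0.484  0.3562 0.2465] rpy [-1.7994e+02  5.0000e-02  8.9960e+01] base-tcp [-0.001  -0.0027 -0.0881]
```

Medium jar is held upright (lean under 1°), with its base about 88 mm below the TCP.

```bash
python3 -m crank '.02 -.015 -.0025 0 0 0 0;.02 -.03 -.0048 0 0 0 0;.02 -.034 -.0055 0 0 0 0;.02 -.034 -.0055 0 0 0 0;.02 -.034 -.0055 0 0 0 0;.02 -.034 -.0055 0 0 0 0;.02 -.034 -.0055 0 0 0 0;.02 -.034 -.0055 0 0 0 0'
python3 -m crank '.02 -.034 -.0055 0 0 0 0;.02 -.034 -.0055 0 0 0 0;.02 -.034 -.0055 0 0 0 0;.02 -.034 -.0055 0 0 0 0;.02 -.034 -.0055 0 0 0 0;.02 -.034 -.0055 0 0 0 0;.02 -.034 -.0055 0 0 0 0;.02 -.034 -.0055 0 0 0 0'
python3 -m crank '.02 -.034 -.0055 0 0 0 0;.02 -.034 -.0055 0 0 0 0;.02 -.034 -.0055 0 0 0 0;.02 -.025 -.004 0 0 0 0;.02 -.015 -.0025 0 0 0 0;.02 0 0 0 0 0 0;.02 0 0 0 0 0 0;.02 0 0 0 0 0 0'
python3 jar.py M .375 -.31 .16
python3 plan.py .376 -.309 .1 90 8
```

```text
clock: 4.3
position: [0.443, 0.1058, 0.2465]
tool_rot: [-3.14, 0.001, 1.57]
force: [0.6, 0.8, -2.0]
grip_width: 0.0329
finger_force: 40.2
clock: 4.97
position: [0.3987, -0.1659, 0.2467]
tool_rot: [-3.14, -0.0, 1.57]
force: [0.3, -0.1, -2.0]
grip_width: 0.0334
finger_force: 40.2
clock: 5.63
position: [0.3765, -0.3057, 0.2467]
tool_rot: [-3.14, -0.001, 1.57]
force: [0.7, -0.2, -1.6]
grip_width: 0.0328
finger_force: 40.2
M 1024 base [ 0.377  -0.3083  0.1576] lean(deg) x,y [-2.03 -0.43] rms mm 2.51
clock 5.73 tcp [ 0.3769 -0.3055  0.247 ] rpy [-1.7997e+02 -3.0000e-02  9.0020e+01] base-tcp [ 0.0001 -0.0028 -0.0894]
clock 5.73 pos [ 0.3769 -0.3055  0.247 ] rpy [-180.   -0.   90.] grip 0.0331 ff 40.2
row: [-0.00045 -0.0001   0.01838] [-0.004 -0.004  0.003] toolz [ 0. -0. -1.]
```

```bash
python3 -m crank '.02 -.003 -.001 .015 0 0 0;.02 0 0 .025 0 0 0;.02 0 0 .028 0 0 0;.02 0 0 .028 0 0 0;.02 0 0 .022 0 0 0;.02 0 0 .014 0 0 0;.02 0 0 .01 0 0 0;.02 0 0 .004 0 0 0'
python3 -m crank '.02 0 0 .002 0 0 0;.02 0 0 .002 0 0 0;.02 0 0 .002 0 0 0;.02 0 0 .001 0 0 0;.02 0 0 .001 0 0 0;.02 0 0 0 0 0 0;.02 0 0 0 0 0 0;.02 0 0 0 0 0 0'
```

```text
clock: 6.4
position: [0.3756, -0.3087, 0.1002]
tool_rot: [-3.14, -0.001, 1.571]
force: [-0.9, -0.5, -2.6]
grip_width: 0.0332
finger_force: 40.3
clock: 7.07
position: [0.3761, -0.3097, 0.0944]
tool_rot: [3.14, 0.0, 1.57]
force: [-3.4, 3.6, 18.1]
grip_width: 0.033
finger_force: 42.3
```

```bash
python3 -m crank '.02 0 0 -.001 0 0 0;.045 0 0 0 0 0 0;.06 0 0 0 0 0 0;.07 0 0 0 0 0 0;.07 0 0 0 0 0 0;.07 0 0 -.015 0 0 0;.07 0 0 -.03 0 0 0;.07 0 0 -.04 0 0 0'
python3 -m crank '.05 0 0 -.03 0 0 0;.05 0 0 -.03 0 0 0;.05 0 0 -.015 0 0 0;.05 0 0 0 0 0 0;.05 0 0 0 0 0 0;.05 0 0 0 0 0 0;.05 0 0 0 0 0 0;.05 0 0 0 0 0 0'
python3 jar.py M .375 -.31 .006
python3 plan.py .479 -.397 .25 83.2 8
```

```text
clock: 7.73
position: [0.3745, -0.3089, 0.1787]
tool_rot: [-3.138, -0.002, 1.57]
force: [2.1, 0.6, 0.3]
grip_width: 0.0698
finger_force: 0.0
clock: 8.4
position: [0.3753, -0.3093, 0.2535]
tool_rot: [-3.14, -0.0, 1.57]
force: [0.4, -0.2, -0.6]
grip_width: 0.0496
finger_force: 0.0
M 944 base [ 0.3773 -0.3131  0.0049] lean(deg) x,y [-2.51  0.55] rms mm 2.51
clock 8.5 tcp [ 0.3754 -0.3095  0.2537] rpy [-1.7994e+02 -2.0000e-02  8.9930e+01] base-tcp [ 0.0019 -0.0036 -0.2488]
clock 8.5 pos [ 0.3754 -0.3095  0.2537] rpy [-179.9   -0.    89.9] grip 0.0501 ff 0.0
row: [-0.01025  0.01351  0.00046] [-0.008 -0.001  0.842] toolz [ 0. -0. -1.]
```

```bash
python3 -m crank '.05 -.0102 .0135 0 0 0 .84;.05 -.0102 .0135 0 0 0 .84;.05 -.0102 .0135 0 0 0 .84;.05 -.0102 .0135 0 0 0 .84;.05 -.0102 .0135 0 0 0 .84;.05 -.0102 .0135 0 0 0 .84;.05 -.0102 .0135 0 0 0 .84;.05 -.0102 .0135 0 0 0 .84' 50
python3 -m crank '.05 0 0 .02 0 0 0;.05 0 0 .03 0 0 0;.05 0 0 .03 0 0 0;.05 0 0 .03 0 0 0;.05 0 0 .025 0 0 0;.05 0 0 .015 0 0 0;.05 0 0 .007 0 0 0;.05 0 0 0 0 0 0'
python3 plan.py .479 -.3975 .096 83.2 2
```

```text
clock: 9.17
position: [0.4797, -0.397, 0.2537]
tool_rot: [-3.141, -0.0, 1.452]
force: [0.5, 0.1, 0.1]
grip_width: 0.0503
finger_force: 0.0
clock: 9.83
position: [0.4785, -0.3962, 0.0957]
tool_rot: [-3.139, -0.001, 1.452]
force: [-0.2, 0.0, 0.4]
grip_width: 0.0502
finger_force: 0.0
clock 9.83 pos [ 0.4785 -0.3962  0.0957] rpy [-1.799e+02 -1.000e-01  8.320e+01] grip 0.0502 ff 0.0
row: [-0.00061  0.00034 -0.00016] [-0.07  -0.029  0.009] toolz [ 0. -0. -1.]
```

```bash
python3 -m crank '.0 -.001 0 0 0 0 0;0 0 0 0 0 0 0;0 0 0 0 0 0 0;0 0 0 0 0 0 0;0 0 0 0 0 0 0;0 0 0 0 0 0 0;0 0 0 0 0 0 0;0 0 0 0 0 0 0'
python3 -m crank '0 0 0 -.008 0 0 0;0 0 0 -.015 0 0 0;0 0 0 -.025 0 0 0;0 0 0 -.03 0 0 0;0 0 0 -.03 0 0 0;0 0 0 -.03 0 0 0;0 0 0 -.015 0 0 0;0 0 0 0 0 0 0'
python3 - <<'E'
from h import *
g=grab_frame("scene"); s=telemetry.observe(); print(s["position"],np.degrees(s["tool_rot"]),s["grip_width"],s["force"])
p=cv2.projectPoints(np.array([s["position"]]),cv2.Rodrigues(np.array(g["R"]))[0],np.array(g["t"]),K(g),np.array(g["distortion"]))[0].ravel(); print(p)
u,v=int(p[0]),int(p[1]); v0,u0=max(v-90,0),max(u-100,0); c=g["pixels"][v0:v+110,u0:u+100]; print(u0,v0)
cv2.imwrite("pics/grip2.png",cv2.resize(c,None,fx=2.5,fy=2.5)[...,::-1])
E
```

```text
clock: 10.5
position: [0.4796, -0.3979, 0.0985]
tool_rot: [3.14, 0.001, 1.453]
force: [-0.8, 0.6, 5.8]
grip_width: 0.0091
finger_force: 49.4
clock: 11.17
position: [0.4799, -0.3985, 0.2547]
tool_rot: [3.137, 0.002, 1.453]
force: [-0.3, 0.0, -1.4]
grip_width: 0.0092
finger_force: 49.0
[ 0.47949783 -0.397851    0.25240869] [1.79827792e+02 6.48910868e-02 8.32354397e+01] 0.009424726608327369 [-0.67596833  0.19446332 -1.89188394]
[248.56255663  55.22637889]
148 0
```

View pics/grip2.png

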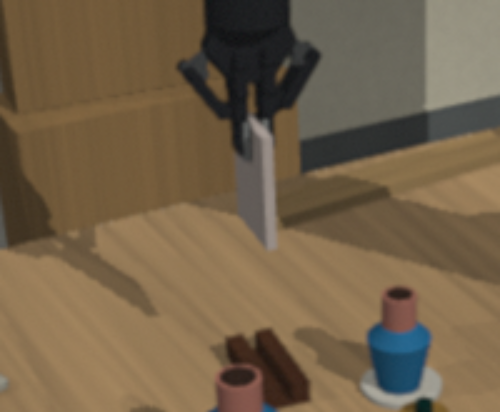

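Tile is held square, about 93 mm up from its foot, and the medium jar stands on its bat at crop (398,350).

```bash
python3 plan.py .664 -.0143 .25 98.4 16 15
```

```text
clock 11.22 pos [ 0.4795 -0.3979  0.2524] rpy [1.798e+02 1.000e-01 8.320e+01] grip 0.0094 ff 49.0
row: [ 0.02397  0.01166 -0.00142] [ 0.942 -0.119 -0.943] toolz [-0.256 -0.038 -0.966]
```

```bash
python3 -m crank '0 .024 .0117 -.0014 .94 -.12 -.94;0 .024 .0117 -.0014 .94 -.12 -.94;0 .024 .0117 -.0014 .94 -.12 -.94;0 .024 .0117 -.0014 .94 -.12 -.94;0 .024 .0117 -.0014 .94 -.12 -.94;0 .024 .0117 -.0014 .94 -.12 -.94;0 .024 .0117 -.0014 .94 -.12 -.94;0 .024 .0117 -.0014 .94 -.12 -.94'
python3 -m crank '0 .024 .0117 -.0014 .94 -.12 -.94;0 .024 .0117 -.0014 .94 -.12 -.94;0 .024 .0117 -.0014 .94 -.12 -.94;0 .024 .0117 -.0014 .94 -.12 -.94;0 .024 .0117 -.0014 .94 -.12 -.94;0 .024 .0117 -.0014 .94 -.12 -.94;0 .024 .0117 -.0014 .94 -.12 -.94;0 .024 .0117 -.0014 .94 -.12 -.94'
python3 -m crank '0 0 0 0 0 0 0;0 0 0 0 0 0 0;0 0 0 0 0 0 0;0 0 0 0 0 0 0;0 0 0 0 0 0 0;0 0 0 0 0 0 0;0 0 0 0 0 0 0;0 0 0 0 0 0 0'
cat > tile.py <<'E'
from h import *
from scipy.spatial.transform import Rotation as R
s=telemetry.observe(); A=R.from_euler("xyz",s["tool_rot"]).as_matrix()
for n in("scene","top"):
    g=grab_frame(n); Y=cloud(g); q=g["pixels"].astype(int)
    d=(Y-s["position"])@A
    w=(q.min(-1)>75)&((q.max(-1)-q.min(-1))<40)&(np.abs(d[...,0])<.06)&(np.abs(d[...,1])<.03)&(d[...,2]<.12)&(d[...,2]>-.03)&(Y[...,2]>.012)
    P=d[w]; print(n,len(P),"tool frame lo/hi (1,99%)",np.percentile(P,[1,99],axis=0).round(4).tolist())
    C=P-P.mean(0); print(" plane normal in tool",np.linalg.svd(C)[2][2].round(3))
    if n=="scene":
        ys,xs=np.where(w); v,u=int(ys.mean()),int(xs.mean()); c=g["pixels"][max(v-110,0):v+110,max(u-130,0):u+130]; import sys
        cv2.imwrite("pics/%s.png"%sys.argv[1],cv2.resize(c,None,fx=2.3,fy=2.3)[...,::-1])
E
python3 tile.py t1; python3 plan.py .6661 -.014 .095 98.4 6 15
```

```text
clock: 11.88
position: [0.5845, -0.2101, 0.2542]
tool_rot: [-3.007, 0.008, 1.585]
force: [0.2, 0.4, -1.7]
grip_width: 0.0094
finger_force: 48.9
clock: 12.55
position: [0.6643, -0.0122, 0.2462]
tool_rot: [-2.875, -0.002, 1.717]
force: [-0.0, -0.4, -1.1]
grip_width: 0.0094
finger_force: 48.9
clock: 13.22
position: [0.6643, -0.0139, 0.2476]
tool_rot: [-2.878, -0.001, 1.716]
force: [0.0, -0.9, -1.9]
grip_width: 0.0093
finger_force: 49.1
scene 942 tool frame lo/hi (1,99%) [[-0.0373, -0.0099, -0.0168], [0.042, 0.0088, 0.0943]]
 plane normal in tool [-0.033 -0.999  0.025]
top 794 tool frame lo/hi (1,99%) [[-0.0393, -0.0104, -0.0163], [0.0384, 0.0032, 0.0938]]
 plane normal in tool [0.009 1.    0.009]
clock 13.32 pos [ 0.6644 -0.0137  0.2475] rpy [-1.649e+02 -1.000e-01  9.830e+01] grip 0.0092 ff 49.1
row: [-0.00011  0.00687  0.02448] [-0.018 -0.015 -0.006] toolz [-0.256 -0.038 -0.966]
```

View pics/t1.png

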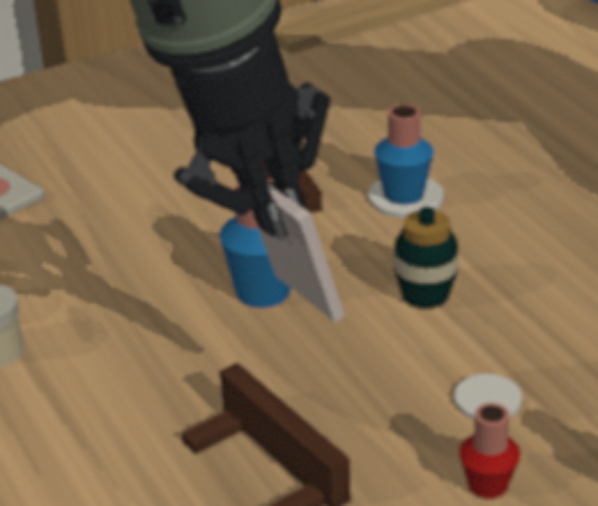

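```bash
python3 -m crank '0 0 .004 .015 0 0 0;0 0 .0067 .025 0 0 0;0 0 .0075 .028 0 0 0;0 0 .0075 .028 0 0 0;0 0 .0067 .025 0 0 0;0 0 .0048 .016 0 0 0;0 0 .003 .008 0 0 0;0 0 .001 .002 0 0 0'
python3 -m crank '0 0 .0003 .001 0 0 0;0 0 .0003 .001 0 0 0;0 0 .0003 .001 0 0 0;0 0 .0003 .001 0 0 0;0 0 0 0 0 0 0;0 0 0 0 0 0 0;0 0 0 0 0 0 0;0 0 0 0 0 0 0'
python3 plan.py .6661 -.014 .092 98.4 1 15
```

```text
clock: 13.98
position: [0.6655, -0.0132, 0.0937]
tool_rot: [-2.876, -0.001, 1.716]
force: [0.2, -0.7, -0.7]
grip_width: 0.0094
finger_force: 49.0
clock: 14.65
position: [0.6667, -0.0132, 0.0923]
tool_rot: [-2.88, -0.001, 1.717]
force: [0.2, 0.1, 8.0]
grip_width: 0.0094
finger_force: 50.7
clock 14.65 pos [ 0.6667 -0.0132  0.0923] rpy [-1.65e+02 -1.00e-01  9.84e+01] grip 0.0094 ff 50.7
row: [-0.00067 -0.00062  0.0005 ] [ 0.01  -0.075 -0.025] toolz [-0.256 -0.038 -0.966]
```

```bash
python3 -m crank '.012 0 0 0 0 0 0;.015 0 0 0 0 0 0;.02 0 0 0 0 0 0;.028 0 0 0 0 0 0;.032 0 0 0 0 0 0;.032 0 0 0 0 0 0;.032 0 0 0 0 0 0;.032 0 0 0 0 0 0'
python3 -m crank '.032 0 0 -.01 0 0 0;.032 0 0 -.02 0 0 0;.032 0 0 -.03 0 0 0;.032 0 0 -.035 0 0 0;.032 0 0 -.035 0 0 0;.032 0 0 -.03 0 0 0;.032 0 0 -.01 0 0 0;.032 0 0 0 0 0 0'
cat > tile2.py <<'E'
from h import *
g=grab_frame("scene"); Y=cloud(g); f=grab_frame("top"); X=cloud(f)
import sys; cv2.imwrite("pics/%s.png"%sys.argv[1],cv2.resize(g["pixels"][190:340,180:420],None,fx=2.5,fy=2.5)[...,::-1])
q=f["pixels"].astype(int); Z=X[...,2]
w=(q.min(-1)>60)&((q.max(-1)-q.min(-1))<50)&(abs(X[...,0]-.66)<.07)&(abs(X[...,1]+.013)<.07)&(Z>.01)&(Z<.125)
P=X[w]; x=(P-[.673,-.013,0])@np.array([[.9893,-.1461,0],[.1461,.9893,0],[0,0,1]])
print(len(x),np.percentile(x,[1,99],axis=0).round(4).tolist())
n=np.linalg.svd(x-x.mean(0))[2][2]; print("normal in board frame",n.round(3),"tilt",np.degrees(np.arcsin(abs(n[2]))).round(1))
E
python3 tile2.py t2; python3 plan.py .5832 -.236 .26 90 12
```

```text
clock: 15.32
position: [0.6659, -0.0132, 0.0906]
tool_rot: [-2.878, -0.001, 1.717]
force: [-0.4, 0.3, -0.3]
grip_width: 0.032
finger_force: 0.0
clock: 15.98
position: [0.7112, -0.0072, 0.2583]
tool_rot: [-2.882, -0.0, 1.717]
force: [-0.3, 0.6, -0.3]
grip_width: 0.0322
finger_force: 0.0
950 [[-0.0308, -0.0412, 0.0139], [0.0072, 0.0405, 0.1094]]
normal in board frame [-0.948 -0.019  0.317] tilt 18.5
clock 16.08 pos [ 0.7097 -0.0071  0.2547] rpy [-1.649e+02 -1.000e-01  9.830e+01] grip 0.0321 ff 0.0
row: [-0.01821 -0.01199  0.00132] [-1.258  0.085  0.692] toolz [ 0. -0. -1.]
```

View pics/t2.png

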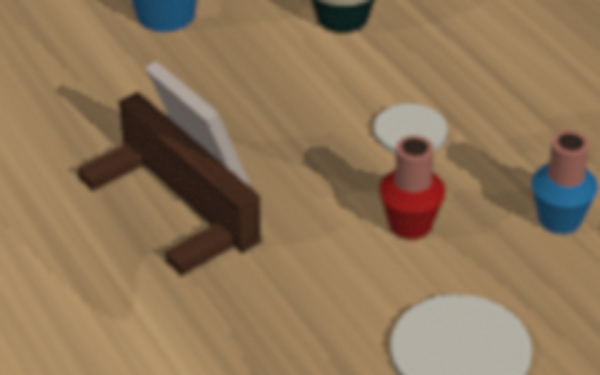

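Tile leans centred against the board at about 18°. Next, the large jar.

```bash
python3 -m crank '.05 -.0182 -.012 .0013 -1.26 .085 .69;.06 -.0182 -.012 .0013 -1.26 .085 .69;.07 -.0182 -.012 .0013 -1.26 .085 .69;.08 -.0182 -.012 .0013 -1.26 .085 .69;.085 -.0182 -.012 .0013 -1.26 .085 .69;.085 -.0182 -.012 .0013 -1.26 .085 .69;.085 -.0182 -.012 .0013 -1.26 .085 .69;.085 -.0182 -.012 .0013 -1.26 .085 .69' 60
python3 -m crank '.085 -.0182 -.012 .0013 -1.26 .085 .69;.085 -.0182 -.012 .0013 -1.26 .085 .69;.085 -.0182 -.012 .0013 -1.26 .085 .69;.085 -.0182 -.012 .0013 -1.26 .085 .69;.085 0 0 0 0 0 0;.085 0 0 0 0 0 0;.085 0 0 0 0 0 0;.085 0 0 0 0 0 0'
python3 plan.py .5832 -.2358 .108 90 6
```

```text
clock: 16.75
position: [0.6279, -0.1623, 0.2616]
tool_rot: [-3.053, 0.004, 1.619]
force: [1.2, 0.3, -0.8]
grip_width: 0.0853
finger_force: 0.0
clock: 17.42
position: [0.5837, -0.2348, 0.2597]
tool_rot: [-3.141, -0.0, 1.573]
force: [0.6, 0.3, -0.0]
grip_width: 0.085
finger_force: 0.0
clock 17.42 pos [ 0.5837 -0.2348  0.2597] rpy [-180.    -0.    90.1] grip 0.085 ff 0.0
row: [-1.700e-04 -7.000e-05  2.528e-02] [-0.006 -0.004  0.019] toolz [ 0. -0. -1.]
```

```bash
python3 -m crank '.085 -.001 -.0005 .015 0 0 0;.085 0 0 .027 0 0 0;.085 0 0 .028 0 0 0;.085 0 0 .028 0 0 0;.085 0 0 .025 0 0 0;.085 0 0 .016 0 0 0;.085 0 0 .009 0 0 0;.085 0 0 .003 0 0 0'
python3 -m crank '.02 0 0 0 0 0 0;.02 0 0 0 0 0 0;.02 0 0 0 0 0 0;.02 0 0 0 0 0 0;.02 0 0 0 0 0 0;.02 0 0 0 0 0 0;.02 0 0 0 0 0 0;.02 0 0 0 0 0 0'
python3 -m crank '.02 0 0 -.01 0 0 0;.02 0 0 -.02 0 0 0;.02 0 0 -.03 0 0 0;.02 0 0 -.035 0 0 0;.02 0 0 -.035 0 0 0;.02 0 0 -.025 0 0 0;.02 0 0 -.01 0 0 0;.02 0 0 0 0 0 0'
python3 jar.py L .583 -.236 .17
python3 plan.py .583 .2338 .27 90 16
```

```text
clock: 18.08
position: [0.5826, -0.2361, 0.1077]
tool_rot: [-3.14, -0.001, 1.572]
force: [0.3, -0.1, 0.5]
grip_width: 0.0854
finger_force: 0.0
clock: 18.75
position: [0.5833, -0.2371, 0.1105]
tool_rot: [3.14, 0.0, 1.571]
force: [-1.5, 1.0, 8.1]
grip_width: 0.0382
finger_force: 59.4
clock: 19.42
position: [0.5834, -0.2372, 0.2769]
tool_rot: [3.138, 0.001, 1.571]
force: [-0.1, 0.2, -3.4]
grip_width: 0.0382
finger_force: 61.3
L 1168 base [ 0.5805 -0.2376  0.1656] lean(deg) x,y [1.73 0.16] rms mm 2.09
clock 19.52 tcp [ 0.5824 -0.2365  0.2733] rpy [-1.7997e+02 -4.0000e-02  9.0040e+01] base-tcp [-0.0019 -0.0012 -0.1077]
clock 19.52 pos [ 0.5824 -0.2365  0.2733] rpy [-180.   -0.   90.] grip 0.0386 ff 61.3
row: [2.939e-02 5.000e-05 2.200e-04] [-0.002 -0.002  0.003] toolz [ 0. -0. -1.]
```

```bash
python3 -m crank '.02 .012 0.0015 0 0 0 0;.02 .026 0 0 0 0 0;.02 .034 0 0 0 0 0;.02 .034 0 0 0 0 0;.02 .034 0 0 0 0 0;.02 .034 0 0 0 0 0;.02 .034 0 0 0 0 0;.02 .034 0 0 0 0 0'
python3 -m crank '.02 .034 0 0 0 0 0;.02 .034 0 0 0 0 0;.02 .034 0 0 0 0 0;.02 .034 0 0 0 0 0;.02 .034 0 0 0 0 0;.02 .034 0 0 0 0 0;.02 .018 0 0 0 0 0;.02 .007 0 0 0 0 0'
python3 -m crank '.02 0 0 0 0 0 0;.02 0 0 0 0 0 0;.02 0 0 0 0 0 0;.02 0 0 .015 0 0 0;.02 0 0 .025 0 0 0;.02 0 0 .025 0 0 0;.02 0 0 .02 0 0 0;.02 0 0 .01 0 0 0'
python3 jar.py L .583 .234 .07
python3 plan.py .584 .2345 .12 90 1
```

```text
clock: 20.18
position: [0.5832, 0.0075, 0.2726]
tool_rot: [-3.139, 0.0, 1.572]
force: [0.6, -0.8, -3.1]
grip_width: 0.0386
finger_force: 61.2
clock: 20.85
position: [0.5824, 0.2386, 0.2719]
tool_rot: [-3.139, 0.0, 1.576]
force: [0.6, -0.2, -4.4]
grip_width: 0.0384
finger_force: 61.2
clock: 21.52
position: [0.5833, 0.2323, 0.177]
tool_rot: [-3.14, 0.002, 1.57]
force: [-0.2, -0.1, -3.3]
grip_width: 0.0386
finger_force: 61.3
L 1974 base [0.5813 0.2326 0.0652] lean(deg) x,y [ 1.63 -0.05] rms mm 1.91
clock 21.62 tcp [0.5836 0.2328 0.1781] rpy [-1.799e+02  9.000e-02  8.995e+01] base-tcp [-0.0024 -0.0002 -0.1129]
clock 21.62 pos [0.5836 0.2328 0.1781] rpy [-1.799e+02  1.000e-01  8.990e+01] grip 0.0385 ff 61.3
row: [0.00179 0.00045 0.05806] [-0.096  0.085 -0.05 ] toolz [ 0. -0. -1.]
```

```bash
python3 -m crank '.02 .0015 .001 .012 0 0 0;.02 0 0 .016 0 0 0;.02 0 0 .012 0 0 0;.02 0 0 .007 0 0 0;.02 0 0 .004 0 0 0;.02 0 0 .002 0 0 0;.02 0 0 .002 0 0 0;.02 0 0 0 0 0 0'
python3 -m crank '.02 0 0 .001 0 0 0;.02 0 0 .001 0 0 0;.02 0 0 .001 0 0 0;.02 0 0 .001 0 0 0;.02 0 0 .001 0 0 0;.02 0 0 0 0 0 0;.02 0 0 0 0 0 0;.02 0 0 0 0 0 0'
```

```text
clock: 22.28
position: [0.5853, 0.2356, 0.1245]
tool_rot: [3.141, -0.0, 1.571]
force: [-0.1, -0.2, -3.4]
grip_width: 0.0384
finger_force: 61.3
clock: 22.95
position: [0.5851, 0.2356, 0.1193]
tool_rot: [3.141, 0.0, 1.571]
force: [0.0, -0.3, -3.4]
grip_width: 0.0384
finger_force: 61.3
```

```bash
python3 -m crank '.02 0 0 .001 0 0 0;.02 0 0 .001 0 0 0;.02 0 0 .001 0 0 0;.02 0 0 0 0 0 0;.02 0 0 0 0 0 0;.02 0 0 0 0 0 0;.02 0 0 0 0 0 0;.02 0 0 0 0 0 0'
```

```text
clock: 23.62
position: [0.5852, 0.2357, 0.1166]
tool_rot: [3.141, -0.0, 1.571]
force: [-2.9, -0.1, 5.7]
grip_width: 0.0386
finger_force: 62.1
```

```bash
python3 -m crank '.042 0 0 0 0 0 0;.055 0 0 0 0 0 0;.07 0 0 0 0 0 0;.075 0 0 0 0 0 0;.075 0 0 0 0 0 0;.075 0 0 -.015 0 0 0;.075 0 0 -.03 0 0 0;.075 0 0 -.035 0 0 0'
python3 -m crank '.085 0 0 -.02 0 0 0;.085 -.005 -.01 0 0 0 0;.085 -.015 -.03 0 0 0 0;.085 -.02 -.04 0 0 0 0;.085 -.02 -.036 0 0 0 0;.085 -.01 -.02 0 0 0 0;.085 -.005 -.01 0 0 0 0;.085 0 0 0 0 0 0'
python3 jar.py L .583 .234 .006
python3 plan.py .4396 .1602 .068 90 6
```

```text
clock: 24.28
position: [0.5842, 0.2352, 0.1958]
tool_rot: [-3.139, 0.002, 1.571]
force: [-0.1, 0.4, 0.6]
grip_width: 0.0753
finger_force: 0.0
clock: 24.95
position: [0.4401, 0.161, 0.2166]
tool_rot: [-3.141, -0.001, 1.571]
force: [1.8, 0.5, 0.3]
grip_width: 0.0851
finger_force: 0.0
L 1440 base [0.583  0.2353 0.0053] lean(deg) x,y [ 0.83 -0.03] rms mm 1.72
clock 25.05 tcp [0.4424 0.1624 0.2166] rpy [ 1.7993e+02 -4.0000e-02  9.0050e+01] base-tcp [ 0.1406  0.0729 -0.2113]
clock 25.05 pos [0.4424 0.1624 0.2166] rpy [179.9  -0.   90. ] grip 0.0849 ff 0.0
row: [-0.00038 -0.00049  0.02477] [ 0.012 -0.007  0.008] toolz [ 0. -0. -1.]
```

```bash
python3 -m crank '.085 -.0008 -.0006 .015 0 0 0;.085 0 0 .027 0 0 0;.085 0 0 .028 0 0 0;.085 0 0 .028 0 0 0;.085 0 0 .024 0 0 0;.085 0 0 .014 0 0 0;.085 0 0 .008 0 0 0;.085 0 0 .003 0 0 0' 40
python3 -m crank '.015 0 0 0 0 0 0;.015 0 0 0 0 0 0;.015 0 0 0 0 0 0;.015 0 0 0 0 0 0;.015 0 0 0 0 0 0;.015 0 0 0 0 0 0;.015 0 0 0 0 0 0;.015 0 0 0 0 0 0'
python3 -m crank '.015 0 0 -.01 0 0 0;.015 0 0 -.02 0 0 0;.015 0 0 -.03 0 0 0;.015 0 0 -.03 0 0 0;.015 0 0 -.025 0 0 0;.015 0 0 -.01 0 0 0;.015 0 0 0 0 0 0;.015 0 0 0 0 0 0'
python3 jar.py S .44 .16 .12
python3 plan.py .4825 .0138 .195 90 6
```

```text
clock: 25.72
position: [0.4417, 0.161, 0.0679]
tool_rot: [-3.141, 0.001, 1.571]
force: [-0.1, -0.1, -0.2]
grip_width: 0.0846
finger_force: 0.0
clock: 26.38
position: [0.4416, 0.1614, 0.0698]
tool_rot: [3.14, -0.001, 1.571]
force: [-2.2, -0.3, 8.1]
grip_width: 0.0269
finger_force: 39.9
clock: 27.05
position: [0.441, 0.1614, 0.1943]
tool_rot: [3.141, -0.001, 1.572]
force: [0.2, -0.3, -2.4]
grip_width: 0.0271
finger_force: 39.9
S 639 base [0.4393 0.1605 0.1238] lean(deg) x,y [ 0.31 -1.28] rms mm 2.41
clock 27.15 tcp [0.4407 0.161  0.1933] rpy [-1.7994e+02  4.0000e-02  9.0040e+01] base-tcp [-0.0014 -0.0005 -0.0695]
clock 27.15 pos [0.4407 0.161  0.1933] rpy [-179.9    0.    90. ] grip 0.0267 ff 39.9
row: [-0.02453  0.00696 -0.00028] [-0.009  0.007  0.007] toolz [ 0. -0. -1.]
```

```bash
python3 -m crank '.015 -.012 .0035 0 0 0 0;.015 -.025 .007 0 0 0 0;.015 -.035 .01 0 0 0 0;.015 -.035 .01 0 0 0 0;.015 -.025 .007 0 0 0 0;.015 -.015 .0045 0 0 0 0;.015 0 0 0 0 0 0;.015 0 0 0 0 0 0'
python3 -m crank '.015 0 0 .015 0 0 0;.015 0 0 .025 0 0 0;.015 0 0 .025 0 0 0;.015 0 0 .02 0 0 0;.015 0 0 .012 0 0 0;.015 0 0 .007 0 0 0;.015 0 0 .004 0 0 0;.015 0 0 0 0 0 0'
python3 jar.py S .482 .0136 .015
```

```text
clock: 27.82
position: [0.4829, 0.0133, 0.1932]
tool_rot: [-3.14, 0.001, 1.569]
force: [0.8, 1.0, -2.0]
grip_width: 0.0272
finger_force: 39.9
clock: 28.48
position: [0.483, 0.0146, 0.0857]
tool_rot: [-3.141, 0.0, 1.572]
force: [-0.1, 0.4, -1.0]
grip_width: 0.027
finger_force: 39.9
S 366 base [0.4804 0.012  0.0151] lean(deg) x,y [3.94 1.46] rms mm 2.73
clock 28.58 tcp [0.4835 0.0144 0.0867] rpy [ 1.7995e+02 -1.0000e-02  9.0050e+01] base-tcp [-0.0032 -0.0024 -0.0716]
```

```bash
python3 -m crank '.015 0 0 .002 0 0 0;.015 0 0 .002 0 0 0;.015 0 0 .002 0 0 0;.015 0 0 .001 0 0 0;.015 0 0 .001 0 0 0;.015 0 0 0 0 0 0;.015 0 0 0 0 0 0;.015 0 0 0 0 0 0'
python3 -m crank '.015 0 0 .001 0 0 0;.015 0 0 .0005 0 0 0;.015 0 0 0 0 0 0;.015 0 0 0 0 0 0;.015 0 0 0 0 0 0;.015 0 0 0 0 0 0;.015 0 0 0 0 0 0;.015 0 0 0 0 0 0'
```

```text
clock: 29.25
position: [0.4834, 0.0141, 0.0783]
tool_rot: [3.141, 0.0, 1.571]
force: [0.4, -0.7, -0.7]
grip_width: 0.0267
finger_force: 39.9
clock: 29.92
position: [0.4834, 0.0141, 0.0768]
tool_rot: [3.141, 0.0, 1.571]
force: [-0.9, -0.1, -1.2]
grip_width: 0.0267
finger_force: 39.9
```

```bash
python3 -m crank '.015 0 0 .0005 0 0 0;.015 0 0 .0005 0 0 0;.015 0 0 .0005 0 0 0;.015 0 0 .0005 0 0 0;.015 0 0 0 0 0 0;.015 0 0 0 0 0 0;.015 0 0 0 0 0 0;.015 0 0 0 0 0 0'
```

```text
clock: 30.58
position: [0.483, 0.0141, 0.0753]
tool_rot: [-3.142, -0.001, 1.571]
force: [-6.9, -0.7, 23.0]
grip_width: 0.0269
finger_force: 41.5
```

Contact. I'll ease off slightly, release, lift and check.

```bash
python3 -m crank '.015 0 0 -.001 0 0 0;.035 0 0 0 0 0 0;.05 0 0 0 0 0 0;.065 0 0 0 0 0 0;.065 0 0 0 0 0 0;.065 0 0 -.015 0 0 0;.065 0 0 -.03 0 0 0;.065 0 0 -.035 0 0 0'
python3 -m crank '.065 0 0 -.035 0 0 0;.065 0 0 -.035 0 0 0;.065 0 -.01 -.03 0 0 0;.065 .03 0 0 0 0 0;.065 .03 0 0 0 0 0;.065 .03 0 0 0 0 0;.065 .03 0 0 0 0 0;.065 .02 0 0 0 0 0'
python3 - <<'E'
from h import *
f=grab_frame("scene"); save(f,"end"); 
E
python3 jar.py S .482 .0136 .006;python3 tile2.py x; python3 - <<'E'
from h import *
f=grab_frame("top"); save(f,"endtop"); X=cloud(f)
for n,x,y,h in[("S",.482,.0136,.086),("M",.375,-.3115,.106),("L",.583,.234,.126),("g1",.3785,.3085,.098),("g2",.4481,-.1502,.098)]:
    P=X[(np.hypot(X[...,0]-x,X[...,1]-y)<.04)&(abs(X[...,2]-h)<.006)]
    if len(P): print(n,len(P),P.mean(0).round(4),np.round(cv2.minEnclosingCircle(P[:,:2].astype(np.float32))[0],4))
E
```

```text
clock: 31.25
position: [0.4823, 0.0138, 0.1556]
tool_rot: [-3.139, 0.001, 1.571]
force: [0.4, 0.4, 0.0]
grip_width: 0.0649
finger_force: 0.0
clock: 31.92
position: [0.4728, 0.157, 0.2557]
tool_rot: [3.141, -0.001, 1.573]
force: [0.1, 0.4, -0.1]
grip_width: 0.065
finger_force: 0.0
S 606 base [0.4815 0.0145 0.005 ] lean(deg) x,y [ 2.17 -4.82] rms mm 2.45
clock 32.07 tcp [0.473  0.1553 0.2555] rpy [1.7999e+02 2.0000e-02 9.0180e+01] base-tcp [ 0.0085 -0.1408 -0.2505]
940 [[-0.0307, -0.0403, 0.0149], [0.007, 0.0406, 0.1091]]
normal in board frame [-0.948 -0.023  0.317] tilt 18.5
S 145 [0.4826 0.0132 0.0859] [0.483  0.0134]
M 237 [ 0.3755 -0.3116  0.1054] [ 0.376  -0.3114]
g2 53 [ 0.4476 -0.1503  0.0972] [ 0.4481 -0.1498]
```

View pics/end.png

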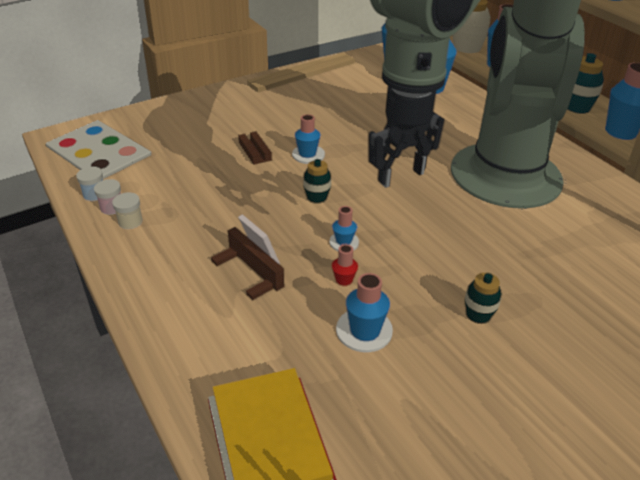

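View pics/endtop.png

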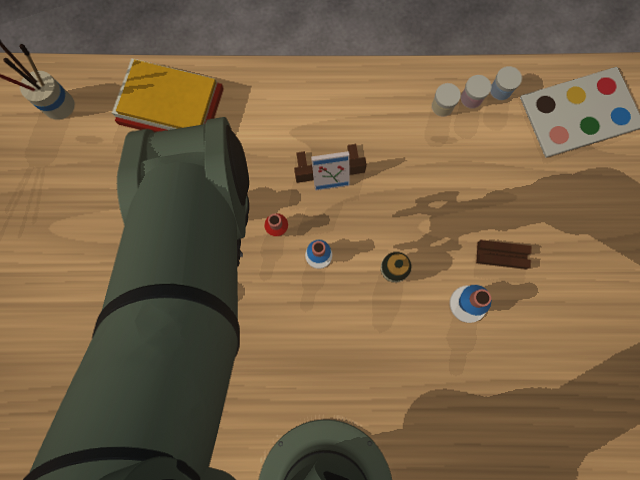

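All three jars stand upright on their bats: scene view (345,235), (308,150), (367,325). The tile leans painted side out on the board, top view (330,170). The green jars haven't moved.

```bash
python3 -c "
from workcell import bot; print(bot.job_done())"
```

```text
the job is handed in; nothing more can be done
None
```

The job is handed in: each blue jar stands upright on its own-size bat (about 2 mm off centre at most), the tile leans centred on the rest board at about 18° with its painted face out, and both green jars look unmoved; no verdict came back.

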